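Square the mitre gauge of a disc sander to its disc and hold it

TASK

Square up the slackened mitre gauge of the disc sander: first slide the gauge along its slot, away from the robot, to its end stop, then fetch the try square from the bench and lay it flat on the sander's table. Press its outer corner home into the corner of disc and gauge, blade edge flat on the disc, until the back of its stock has swung the gauge face flat against it. Finish still gripping the square and pressing it against both faces, holding the gauge square for a colleague to tighten the clamp, and leave the other things where they are.

Things in the scene. Friction and masses are not known exactly. Their poses are not given: they have to be found in the camera images.
- sander: bench disc sander, fixed, switched off. Origin on the bench directly below the centre of the disc's face; z up, x along the disc face and the mitre slot, +y into the machine (motor side), -y out over its table. The shroud behind the disc has radius 114 mm and starts 16 mm behind the disc face
- sanding_disc: brown abrasive disc, radius 100 mm, fixed (does not turn), upright behind the table; origin at the centre of its flat face, 145 mm above the bench (25 mm below the table top), so it rises 75 mm above the table. Axes as the sander's: the face is the plane y = 0 and looks along -y
- gauge_slide (a joint): travel of the mitre gauge along its slot, m: grows along the sander's +x, 0 at one end, end stop at 0.100 (rigid). Friction about 1.5 N; stays where it is left
- gauge_knob (a point): middle of the grip of the gauge's black clamp knob: upright, 28 mm in diameter, straight from 33 to 62 mm above the table, top at 66 mm; this point is 50 mm above the table, 52 mm from the disc face. Moves with the gauge, does not turn. The gauge head below it is 27 mm high at most. At the end stop it is at x = +81 mm in the sander's frame
- gauge_swivel (a joint): swivel of the gauge head on its bar, rad, 0 = face at right angles to the disc, positive counterclockwise from above, limits +-0.6. The clamp is slack: about 0.06 N m of friction, stays where left. The pivot is 14 mm behind mid-face, 22 mm from the knob's axis towards the sander's -x
- gauge_face: hardwood facing of the gauge head, 84 mm wide, 8 mm thick, from 1 to 27 mm above the table. Origin at mid-width on the lower edge of the working face, the plane x = 0 of this frame, which looks along -x; y runs along its width. When square at the end stop the face is at x = +45 mm in the sander's frame, 10 to 94 mm from the disc
- try_square: try square lying flat: aluminium stock 160 x 34 x 18 mm thick, steel blade 28 mm wide, 2 mm thick, mid-height 9 mm above the underside; about 0.3 kg (varies). Origin at the OUTER corner, underside, z up. The stock runs to y = -160 mm (x 0 to -34), its back is the plane x = 0. The blade runs to x = -130 mm, its outer edge, in line with the stock's end, is the plane y = 0. Starts on the bench
- table_mid (a point): middle of the top of the sander's flat cast table, 170 mm above the bench; in the sander's frame the table spans x = -160 to +160 mm and y = -3 to -185 mm (3 mm gap to the disc face). A 19 mm mitre slot runs along x at y = -52 mm, its bar 1 mm below the table top. Axes as the sander's
- square_grip (a point): point on the square's stock 130 mm from the corner, at mid-width and mid-thickness (9 mm above the underside): a good place to grip it across its 34 mm width, as it lies beyond the end of the gauge face (36 mm beyond it when seated)
- bevel: bystander: sliding bevel, dark wood stock 150 x 26 x 18 mm with a steel blade set askew (not a right angle); origin under the stock's centre
- sanding_block: bystander: cork sanding block 110 x 62 x 32 mm, origin under its centre
- offcut: bystander: wooden offcut 110 x 45 x 20 mm, origin under its centre
- test_piece: bystander: small wooden test piece 30 x 50 x 19 mm lying on the sander's table near its outer corner at the -x end, origin under its centre
- pencil: bystander: flat carpenter's pencil 180 x 13 x 8 mm, origin under its centre
- mallet: bystander: rubber mallet, about 0.3 m long, lying
Not all that is in view belongs to the job. What is shaped like the try_square but blue is not meant.

How it is judged (in metres and radians):
On the way:
1. the mitre gauge is slid to its end stop while the square still lies on the bench (value of joint gauge_slide above 0.096 m and height (world z) of try_square below 0.03 m), for 0.2 s.
At the end, for the whole second after the job is handed in: Gauge within 4 mm of its end stop; square flat on the table, within 3 mm of disc and gauge face; square and gauge face true to the disc within 0.025 rad; square gripped (over 2 N), at rest, pressing disc and gauge face with over 0.5 N each (angle between the x axis of each of try_square, gauge_face and the x axis of sanding_disc, either way round below 0.025 rad and angle between try_square's own z axis and vertical below 0.03 rad and y of try_square in the frame of sanding_disc between -0.003 and 0.003 m and x of try_square in the frame of gauge_face between -0.003 and 0.003 m and z of try_square in the frame of sanding_disc between 0.022 and 0.029 m and contact force between try_square and sanding_disc above 0.5 N and contact force between try_square and gauge_face above 0.5 N and value of joint gauge_slide above 0.096 m and contact force between the fingers and try_square above 2 N and linear speed of try_square below 0.01 m/s and angular speed of try_square below 0.05 rad/s); the arm keeps its last pose, push and grip.
It fails at once if a bystander is shifted by more than 30 mm (distance of any of bevel, sanding_block, offcut, test_piece, pencil, mallet from where it was at the start of the episode above 0.03 m).
It also fails if it takes over 72 s, if anything falls off the work surface, if the arm or the gripper's body presses on something with over 40 N, if the wrist force passes 120 N, or if a joint passes its speed limit or range.

ROBOT

A 6-joint arm with a two-finger parallel gripper is mounted at the origin on the work surface. World frame = base frame: x ahead of the robot, y to its left, z up, the work surface at z = 0. Lengths are in mm, angles in rad, forces in N, time in s.
With the tool pointing down it reaches from about 300 to 775 mm from the base axis. Payload 14.6 kg.
Tool frame: the origin (TCP) lies between the finger pads; the fingertips stand manip.tip_reach ahead of it and the grasp point (between the pads) lies 5 mm behind it (manip.tip_reach is the distance from the TCP to the fingertips, in mm); z points along the fingers, y is the line along which they close (so a half turn about z gives the same grasp; the last joint's range is limited). The gripper opens to 94 mm and grips with 3 to 60 N. Pads are 16 mm wide; open, the fingers measure 119 mm over their backs; the gripper's body (75 mm by 177 mm) begins 78 mm behind the grasp point.
Start: joints at [1.189, 0.3, 1.521, -0, 1.321, -0.067], TCP at [170.292, 522.963, 183.146] pointing down, gripper open.
Joint ranges: [-3.03, 3.03], [-0.79, 2.21], [0.23, 2.52], [-1.04, 4.18], [0, 3.07], [-2.55, 2.55]. Speed limits (rad/s): [2.22, 2.22, 2.57, 3.14, 3.14, 3.14].

INTERFACE

Orientations are given as [roll, pitch, yaw] about the fixed x, y, z axes, in that order (R = Rz(yaw) Ry(pitch) Rx(roll)).
In Python, from cell import manip gives the robot as it stands. The module is installed in compiled form; this text tells all that it offers.
- The arm moves only by the shell command python3 -m creep 'ROWS' [FORCE]. ROWS is JSON, a list of rows, each a list of 3 entries, a list of its own where there are three numbers: the opening, from -1 (shut) to 1 (fully open), then the shift along the tool's x, y, z in cm, then the turn about the tool's z in units of 5 degrees (1.0 is 5 degrees). In form: [[grip, [tx, ty, tz], roll], ...]. A call has 1 to 12 rows; each row is the pose to reach, as a shift and turn from the pose commanded when the call began, along the tool's axes at that moment; what a row does not reach only later rows make up. A row lasts 1/10 s, in which the tool goes at most 50 mm and 8.59 degrees, less where a joint would pass 70% of its speed; a pose out of reach is approached as far as the arm can. A call with a gripper value outside its range is refused whole. The fingers move at their own pace and stop on an object; FORCE is the grip in N (left out, the last holds). Time passes only in rows, so rows that repeat a pose let the fingers close. It gives the time, the measured TCP pose, the force, the opening and the grip force at its end, in the units of the state.
- manip.read_state(): the state, without advancing time (a new reading comes with each control period).
- manip.camera(name): name is "side" or "top"; returns the picture (400x640x3 uint8, red, green, blue); there is no depth.
- manip.camera_params(name): a dict with "fovy" (degrees; the focal length in pixels is half the picture's height over the tangent of half this angle, whatever the lens; pixels are square), "cx", "cy" (the principal point, pixels), "origin" and "attitude" of the camera in the world. Camera axes: x right, y down, z forward; pixel columns grow to the right and rows downward; lengths in mm; the calibration is good to about 2 mm. A picture is of the moment at which its call begins. camera_params takes no time and is no camera call.
- manip.sign_off(): hands the job in; it is judged then, once.
The state is a dict: "clock": time; "joints": joint angles; "qd": joint speeds; "effort": joint torques, N m; "eef_pos": TCP position; "eef_rot": TCP orientation; "wrist_force": force on the tool from outside, world axes, zero at the start; "moment": the same for the moment, N m; "finger_gap": finger opening in mm; "finger_force": force on a finger pad.
Only numpy, scipy, OpenCV 4.12 (cv2) and the standard library are available. Lean on these libraries where they do the work, as an engineer would, in place of code of your own. Each camera call takes 0.05 s, during which the arm holds its last target. There are 200 camera calls.

## Working session

There is one attempt and no reset: what is moved stays moved. The work goes in short steps, Python scripts to look and compute and a shell command to move; the robot and the scene stay as the last step left them, time stands still between calls to the robot, and variables do not carry over. Pictures are saved under pics/ and viewed, at most 10 in all, crops included, and the job is handed in when it is done.

```bash
mkdir -p pics
python3 - <<'E'
from cell import manip
import cv2
print(manip.read_state(), manip.tip_reach)
for n in("top","side"):
    im=manip.camera(n); cv2.imwrite(f"pics/{n}0.png",im[:,:,::-1]); print(n,manip.camera_params(n))
E
```

```text
{'clock': 0.0, 'joints': array([ 1.18940735e+00,  3.00482555e-01,  1.52159413e+00, -2.99386988e-05,
        1.32072596e+00, -6.66116877e-02]), 'qd': array([-2.65325025e-04,  1.59032249e-03, -7.54819901e-05, -6.87214342e-04,
        9.52643292e-04, -5.96563336e-04]), 'effort': array([ 1.73451699e-03, -5.31806266e+01, -3.52745068e+01,  7.08763953e-02,
        2.43299321e-02, -1.34949869e-04]), 'eef_pos': array([170.18642915, 522.68823378, 182.57455404]), 'eef_rot': array([-3.14038341e+00, -5.16060737e-05,  2.82682276e+00]), 'wrist_force': array([ 0.52487283,  0.14957394, -0.61038689]), 'moment': array([-0.02503257, -0.01009648,  0.02942044]), 'finger_force': 0.0, 'finger_gap': 93.80353868604264} 14.0
top {'fovy': 53.55463029095238, 'cx': 321.0969639759208, 'cy': 199.91591162542676, 'origin': array([ 421.683129  , -164.14032763, 1081.93409249]), 'attitude': array([-3.05588346, -0.01667633, -1.56196638])}
side {'fovy': 50.99592940508006, 'cx': 314.0491515523979, 'cy': 198.1915466136863, 'origin': array([312.85268925, 564.96220616, 984.2639293 ]), 'attitude': array([-2.39308873, -0.0111819 , -2.84700665])}
```

View pics/top0.png

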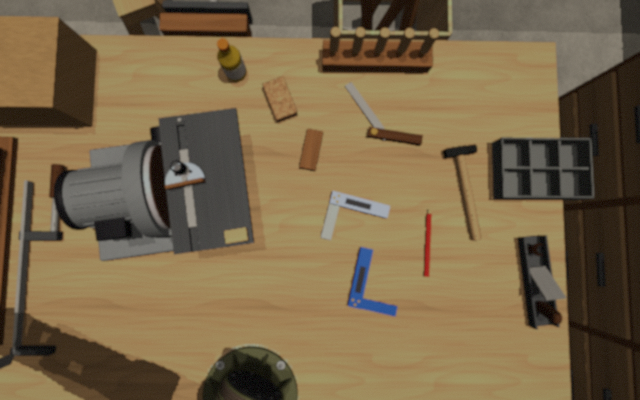

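View pics/side0.png

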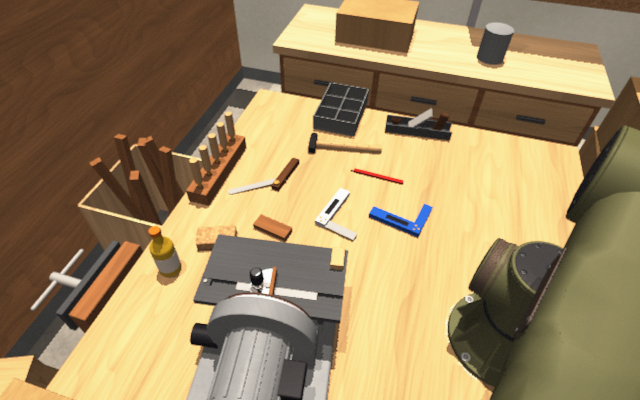

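The top view shows the sander table at (162,114)-(251,245), the knob at (180,167), and the try square with its corner at (333,191), stock running right to (389,217) and blade running down to (325,237). The blue decoy is at (360,290). The side view confirms this: square at (335,215), knob at (257,275).

```bash
cat > h.py <<'E'
from cell import manip
import numpy as np, cv2
from scipy.spatial.transform import Rotation as R
def cam(n):
    p=manip.camera_params(n); return p,R.from_euler('xyz',p['attitude']).as_matrix(),200/np.tan(np.radians(p['fovy']/2))
def ray(n,uv,z):
    p,M,f=cam(n); uv=np.atleast_2d(uv).astype(float)
    d=np.c_[(uv[:,0]-p['cx'])/f,(uv[:,1]-p['cy'])/f,np.ones(len(uv))]@M.T
    return p['origin']+d*((z-p['origin'][2])/d[:,2])[:,None]
def proj(n,X):
    p,M,f=cam(n); c=(np.atleast_2d(X)-p['origin'])@M
    return c[:,:2]/c[:,2:]*f+[p['cx'],p['cy']]
E
python3 - <<'E'
from h import *
np.set_printoptions(precision=1,suppress=True)
print(proj("top",[[170,523,183],[0,0,0]]),proj("side",[[170,523,183]]))
print("table",ray("top",[[162,114],[238,109],[251,245],[173,251]],170))
print("knob",ray("top",[[180,167]],236),ray("side",[[257,273]],236))
print("sq",ray("top",[[333,191],[389,210],[325,238]],18))
a=cv2.imread("pics/top0.png");b=cv2.imread("pics/side0.png")
A=cv2.resize(a[100:260,150:260],None,fx=3.6,fy=3.6,interpolation=2)
B=cv2.resize(a[180:250,315:400],None,fx=4.7,fy=4.7,interpolation=2)
C=np.zeros((600,800,3),np.uint8);C[:A.shape[0],:A.shape[1]]=A;C[:B.shape[0],397:397+B.shape[1]]=B[:,:403]
cv2.imwrite("pics/crop1.png",C)
D=cv2.resize(b[225:345,185:355],None,fx=4.6,fy=4.6,interpolation=2);cv2.imwrite("pics/crop2.png",D)
E
```

```text
[[ -2.3 347.2]
 [250.2 394.8]] [[413.9 589. ]]
table [[697.9 195.1 170. ]
 [712.4  18.3 170. ]
 [395.3 -19.7 170. ]
 [380.3 156.6 170. ]]
knob [[562.3 125.7 236. ]] [[558.3 136.9 236. ]]
sq [[ 537.8 -213.    18. ]
 [ 487.8 -364.4   18. ]
 [ 411.2 -192.4   18. ]]
```

View pics/crop1.png

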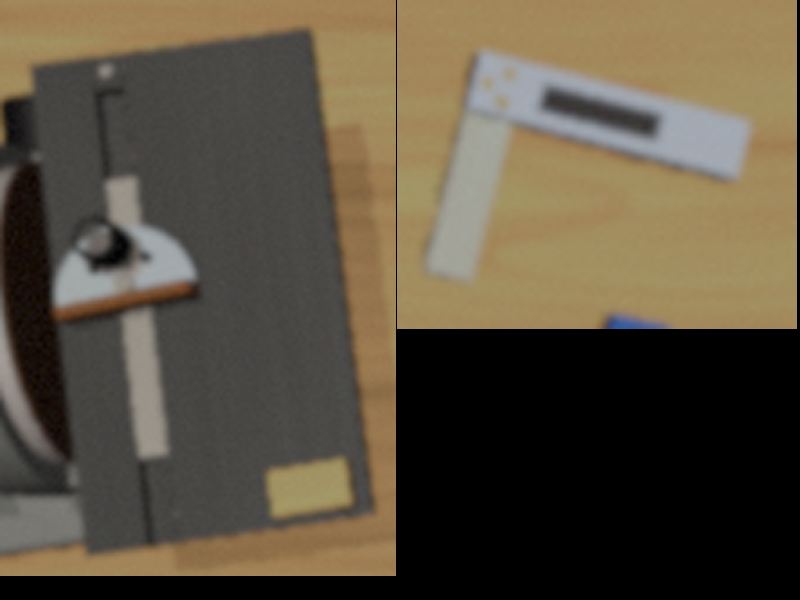

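View pics/crop2.png

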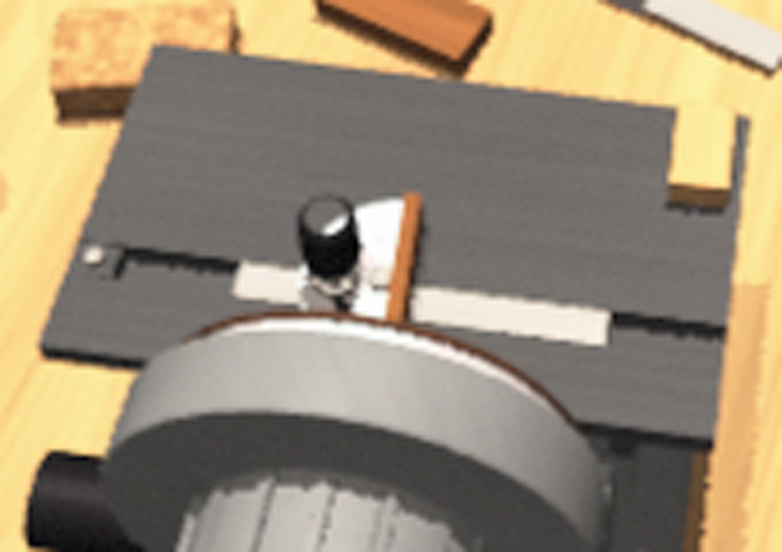

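Crop 1 (top, 3.6x) shows the gauge head with its knob at top px (178,167), the table edges, and the yellow test piece at the -x outer corner. Its right-hand part shows the square's outer corner at about px (332,191). Crop 2 (side) shows the knob top at about px (256,272).

```bash
cat > m.py <<'E'
from h import *
np.set_printoptions(precision=2,suppress=True)
def edge(pts,ax):  # line fit n.p=c
    vx,vy,x,y=cv2.fitLine(pts.astype(np.float32),cv2.DIST_HUBER,0,.01,.01).ravel(); return np.array([vx,vy]),np.array([x,y])
def isect(a,b):
    t=np.linalg.solve(np.c_[a[0],-b[0]],b[1]-a[1]); return a[1]+t[0]*a[0]
def mean(n,k=4): return np.mean([manip.camera(n).astype(float) for _ in range(k)],0)
def gradline(g,p,q,half=5,trim=.12,sign=0):
    """subpixel edge points along the segment p-q by strongest gradient across it"""
    p,q=np.array(p,float),np.array(q,float);d=(q-p)/np.linalg.norm(q-p);n=np.array([-d[1],d[0]])
    L=np.linalg.norm(q-p);s=np.arange(L*trim,L*(1-trim),1.);o=np.arange(-half,half+.01,.25)
    P=p+s[:,None,None]*d+o[None,:,None]*n
    v=cv2.remap(g.astype(np.float32),P[...,0].astype(np.float32),P[...,1].astype(np.float32),cv2.INTER_CUBIC)
    v=cv2.GaussianBlur(v,(5,1),0);w=np.gradient(v,axis=1);w=abs(w) if not sign else np.clip(sign*w,0,None)
    i=w.argmax(1);ws=np.array([[w[k,min(max(j+m,0),len(o)-1)] for m in range(-4,5)] for k,j in enumerate(i)])
    off=o[i]+(ws*np.arange(-4,5)*.25).sum(1)/(ws.sum(1)+1e-9)
    return edge(p+s[:,None]*d+off[:,None]*n,0)
E
python3 - <<'E'
from m import *
im=mean("top");g=im.mean(2);s=im.max(2)-im.min(2)
# table: saturation contrast bench/table
T=[gradline(s,(238,109),(251,245)),gradline(s,(162,116),(238,109)),gradline(s,(180,250),(251,242))]
c=[ray("top",isect(T[0],T[i]),170)[0] for i in(1,2)]
d=c[0]-c[1];yaw=np.arctan2(d[1],d[0]);print("outer corners",c,np.linalg.norm(d),yaw)
Rz=R.from_euler('z',yaw).as_matrix();O=(c[0]+c[1])/2-Rz@[0,-185,0];print("sander O from top",O)
for i in(1,2):
    a,b=ray("top",[T[i][1],T[i][1]+20*T[i][0]],170);e=b-a;print("end-edge yaw",np.arctan2(e[1],e[0])-np.pi/2, ((a-O)@Rz))
# square
S=[gradline(s,(333,191),(390,206)),gradline(s,(332,193),(325,236)),gradline(s,(331,203),(388,218)),gradline(s,(390,206),(388,217),3)]
k=ray("top",isect(S[0],S[1]),14)[0]
bl=ray("top",isect(S[0],S[3]),18)[0];tl=ray("top",isect(S[0],S[1]),18)[0]
for q in S:
    a,b=ray("top",[q[1],q[1]+20*q[0]],18);e=b-a;print("sq yaw",np.arctan2(e[1],e[0]))
print("corner",tl,"len",np.linalg.norm(bl-tl),"width",abs(np.cross((S[0][0]),(S[2][1]-S[0][1])))/.372)
# side
im=mean("side");s=im.max(2)-im.min(2)
q=lambda x,y:(185+x/4.6,225+y/4.6)
T=[gradline(s,q(160,46),q(745,115)),gradline(s,q(155,46),q(45,345))]
c1=ray("side",isect(*T),170)[0];T2=gradline(s,q(745,120),q(712,435));c2=ray("side",isect(T[0],T2),170)[0]
d=c1-c2;print("side corners",c1,c2,np.linalg.norm(d),np.arctan2(d[1],d[0]))
# knob triangulated
print("knob in sander frame",[(ray(n,uv,236)[0]-O)@Rz for n,uv in(("top",(177.8,166.7)),("side",(256.3,271.7)))])
E
```

```text
outer corners [array([715.71,  23.73, 170.  ]), array([401.47, -25.31, 170.  ])] 318.04002196973664 0.15481000495244188
sander O from top [530.06 182.   170.  ]
end-edge yaw -2.9894853425453585 [159.26 -97.65   0.  ]
end-edge yaw -2.9905546130701373 [-158.66  -90.84    0.  ]
sq yaw -1.8192688485754116
sq yaw -0.23054863683804996
sq yaw -1.8196612770025933
sq yaw -0.2581413726542264
corner [ 541.9  -209.01   18.  ] len 164.96299695681074 width 38.370583
side corners [713.61  23.72 170.  ] [399.24 -23.91 170.  ] 317.9613258316251 0.150357973861022
knob in sander frame [array([ 24.45, -56.  ,  66.  ]), array([ 23.15, -51.78,  66.  ])]<stdin>:16: DeprecationWarning: Arrays of 2-dimensional vectors are deprecated. Use arrays of 3-dimensional vectors instead. (deprecated in NumPy 2.0)
```

```bash
cat > go.py <<'E'
import sys
from m import *
O=np.array([529.3,182.4,170.]);YAW=.1525
def S(x,y,z): return O+R.from_euler('z',YAW).as_matrix()@[x,y,z]
def to(P,yaw,tag=""):
    s=manip.read_state();M=R.from_euler('xyz',s['eef_rot']).as_matrix()
    d=M.T@(np.array(P)-s['eef_pos'])/10
    cur=np.arctan2(M[1,0],M[0,0]);dy=(yaw-cur+np.pi)%(2*np.pi)-np.pi
    print(tag,"t",round(s['clock'],2),"shift cm",d,"roll",-np.degrees(dy)/5,"F",s['wrist_force'],"gap",s['finger_gap'],"ff",s['finger_force'])
E
python3 -m creep '[[1,[0,0,-16],12.65],[1,[0,0,-16],12.65],[1,[0,0,-16],12.65],[1,[0,0,-16],12.65],[1,[0,0,-16],12.65],[1,[0,0,-16],12.65],[1,[0,0,-16],12.65],[1,[0,0,-16],12.65],[1,[0,0,-16],12.65],[1,[0,0,-16],12.65]]' 20
python3 -c "
from go import *
to(S(24,-52,170),np.pi/2+YAW,'above knob'); to(S(24,-52,47),np.pi/2+YAW,'knob')"
```

```text
clock: 1.5
eef_pos: [170.3, 523.0, 343.2]
eef_rot: [3.142, -0.0, 1.725]
wrist_force: [-0.9, -0.1, 0.3]
finger_gap: 93.9
finger_force: 0.0
above knob t 1.5 shift cm [-44.37  32.64   0.32] roll 0.018099860360782125 F [-0.89 -0.13  0.26] gap 93.87951128527811 ff 0.0
knob t 1.5 shift cm [-44.37  32.64  12.62] roll 0.018099860360782125 F [-0.89 -0.13  0.26] gap 93.87951128527811 ff 0.0
```

```bash
python3 -m creep '[[1,[-44.4,32.6,0],0],[1,[-44.4,32.6,0],0],[1,[-44.4,32.6,0],0],[1,[-44.4,32.6,0],0],[1,[-44.4,32.6,0],0],[1,[-44.4,32.6,0],0],[1,[-44.4,32.6,0],0],[1,[-44.4,32.6,0],0],[1,[-44.4,32.6,0],0],[1,[-44.4,32.6,0],0],[1,[-44.4,32.6,0],0],[1,[-44.4,32.6,0],0]]'
python3 -m creep '[[1,[0,0,0],0],[1,[0,0,0],0]]'
python3 -c "
from go import *
to(S(24,-52,47),np.pi/2+YAW,'knob')"
```

```text
clock: 2.7
eef_pos: [562.3, 129.4, 341.6]
eef_rot: [-3.139, 0.001, 1.72]
wrist_force: [-0.2, 1.6, -0.2]
finger_gap: 93.9
finger_force: 0.0
clock: 2.9
eef_pos: [559.3, 134.2, 343.4]
eef_rot: [3.141, -0.0, 1.724]
wrist_force: [-0.4, 0.3, -0.1]
finger_gap: 94.1
finger_force: 0.0
knob t 2.9 shift cm [ 0.01  0.16 12.64] roll 0.013383441035530436 F [-0.4   0.33 -0.11] gap 94.1173971530353 ff 0.0
```

```bash
python3 -m creep '[[1,[0,0.1,4],0],[1,[0,0.1,8],0],[1,[0,0.1,10],0],[1,[0,0.1,11.5],0],[1,[0,0.1,12.6],0],[1,[0,0.1,12.6],0],[-0.1,[0,0.1,12.6],0],[-0.6,[0,0.1,12.6],0],[-0.6,[0,0.1,12.6],0],[-0.6,[0,0.1,12.6],0],[-0.6,[0,0.1,12.6],0],[-0.6,[0,0.1,12.6],0]]' 20
python3 -m creep '[[-0.6,[0,0,0],0],[-0.6,[0,0,0],0],[-0.6,[0,0,0],0]]'
```

```text
clock: 4.1
eef_pos: [560.8, 133.6, 217.2]
eef_rot: [3.141, -0.0, 1.723]
wrist_force: [0.1, 0.0, 0.4]
finger_gap: 49.4
finger_force: 0.0
clock: 4.4
eef_pos: [560.8, 133.6, 217.1]
eef_rot: [3.142, -0.0, 1.723]
wrist_force: [-0.2, 0.3, -0.1]
finger_gap: 25.3
finger_force: 0.0
```

Run:
```python
from h import *
im=manip.camera("top")[:,:,::-1];b=manip.camera("side")[:,:,::-1]
A=cv2.resize(im[110:230,110:250],None,fx=2.85,fy=2.85,interpolation=2)
B=cv2.resize(b[190:340,180:320],None,fx=2.85,fy=2.85,interpolation=2)
C=np.zeros((430,800,3),np.uint8);C[:A.shape[0],:A.shape[1]]=A;C[:B.shape[0],400:400+B.shape[1]]=B
cv2.imwrite("pics/grip.png",C);s=manip.read_state();print(s['finger_gap'],s['finger_force'])
```

```text
19.655225082364968 0.0
```

View pics/grip.png

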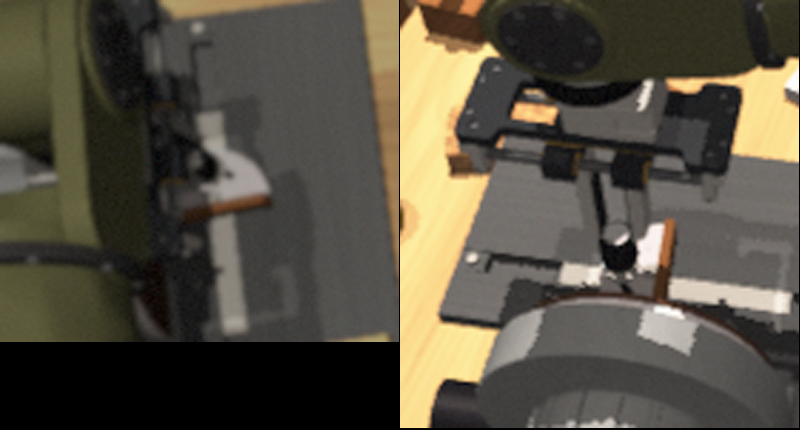

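The side half shows the fingers ending behind the knob (crop (618,240)), so the grip missed. The top half shows the knob at crop (205,165), right of the gripper.

Run:
```python
from go import *
t=manip.read_state()['eef_pos']
for n,o,f in(("top",(110,110),0),("side",(180,190),400)):
    for nm,P in(("tip",t-[0,0,14]),("tcp",t),("flange-ish",t+[0,0,83]),("knobtop",S(24,-52,66)),("knobmid",S(24,-52,50)),("knobbot",S(24,-52,33))):
        u=proj(n,P)[0]; print(n,nm,u,(u-o)*2.85+[f,0])
b=manip.camera("side")[:,:,::-1]
cv2.imwrite("pics/side3.png",cv2.resize(b[225:320,190:310],None,fx=6.3,fy=6.3,interpolation=2))
```

```text
top tip [181.39 170.1 ] [203.45 171.28]
top tcp [179.25 169.07] [197.36 168.36]
top flange-ish [165.03 162.25] [156.83 148.91]
top knobtop [175.79 167.57] [187.5  164.07]
top knobmid [178.34 168.79] [194.77 167.55]
top knobbot [180.95 170.04] [202.22 171.12]
side tip [257.87 279.86] [621.93 256.11]
side tcp [257.3  276.32] [620.3  246.01]
side flange-ish [253.61 253.51] [609.79 181.  ]
side knobtop [256.26 271.8 ] [617.33 233.12]
side knobmid [256.93 275.96] [619.26 245.  ]
side knobbot [257.64 280.28] [621.26 257.28]
```

View pics/side3.png

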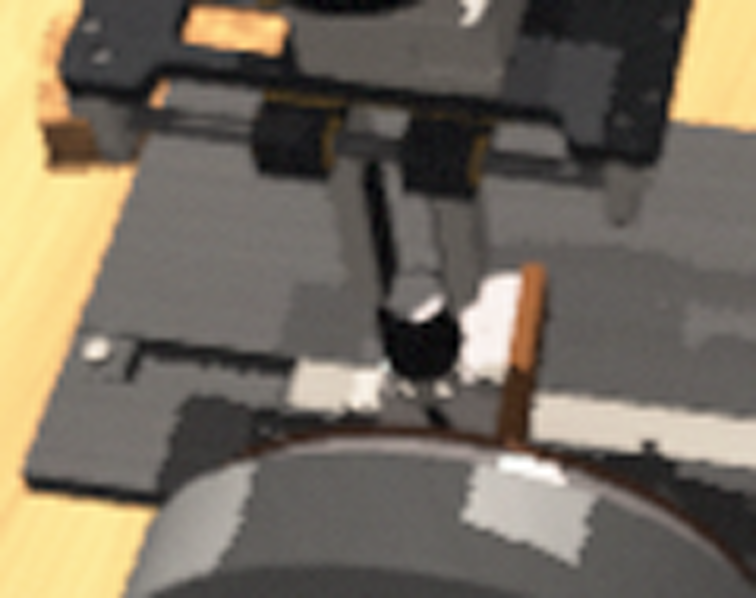

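The side crop shows finger ends near row 300, at px row 273, where tips at z = 203 should be at row 280. I'll locate the tips by differencing pictures while the fingers move.

```bash
python3 -c "
from m import *
np.savez('/tmp/a.npz',t=mean('top'),s=mean('side'))"
python3 -m creep '[[0.3,[0,0,0],0],[0.3,[0,0,0],0],[0.3,[0,0,0],0],[0.3,[0,0,0],0],[0.3,[0,0,0],0],[0.3,[0,0,0],0],[0.3,[0,0,0],0]]'
python3 - <<'E'
from go import *
z=np.load('/tmp/a.npz');t=manip.read_state()['eef_pos'];g=manip.read_state()['finger_gap']/2
ys=R.from_euler('z',YAW).as_matrix()@[1,0,0]
out=[]
for n,k in(("top","t"),("side","s")):
    im=mean(n);d=abs(im-z[k]).max(2)>18
    d=cv2.morphologyEx(d.astype(np.uint8),cv2.MORPH_OPEN,np.ones((2,2)))
    out.append((n,im,d))
    for sgn in(-1,1): print(n,"pred tip",sgn,proj(n,t-[0,0,14]+sgn*ys*(g+6)),"pred z236",proj(n,t+[0,0,19]+sgn*ys*(g+6)))
A=[]
for n,im,d in out:
    u=proj(n,t)[0].astype(int);v=im.copy();v[d>0]=v[d>0]*.6+[100,0,0]
    A.append(cv2.resize(v[u[1]-45:u[1]+45,u[0]-35:u[0]+35],None,fx=5.7,fy=5.7,interpolation=2)); print(n,"crop origin",u-[35,45])
cv2.imwrite("pics/diff.png",np.hstack(A)[:,:,::-1])
E
```

```text
clock: 5.65
eef_pos: [560.8, 133.6, 217.2]
eef_rot: [-3.142, -0.0, 1.723]
wrist_force: [-0.0, 0.4, -0.0]
finger_gap: 61.1
finger_force: 0.0
top pred tip -1 [[183.27 186.25]] pred z236 [[178.17 184.4 ]]
top pred tip 1 [[179.52 154.07]] pred z236 [[174.32 150.99]]
side pred tip -1 [[274.57 282.05]] pred z236 [[273.66 273.6 ]]
side pred tip 1 [[241.29 277.68]] pred z236 [[239.47 269.17]]
top crop origin [144 124]
side crop origin [222 231][ WARN:0@12.310] global loadsave.cpp:1063 imwrite_ Unsupported depth image for selected encoder is fallbacked to CV_8U.
```

View pics/diff.png

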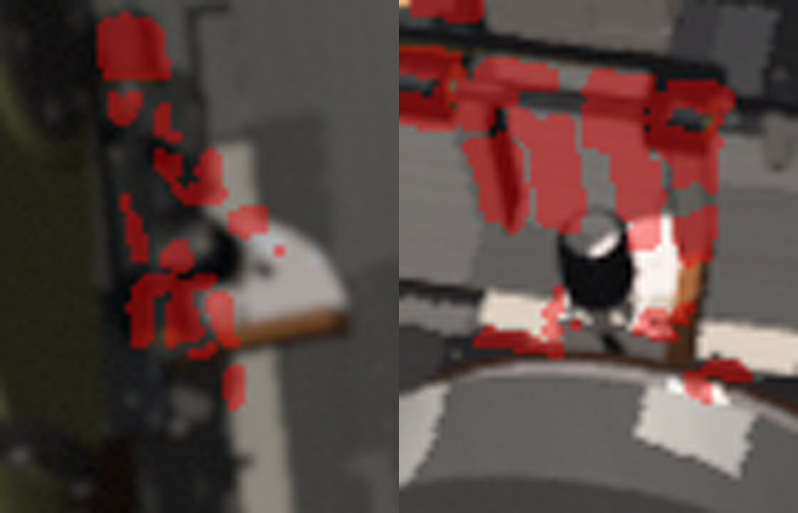

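Side view: the actual tips are at about px (242,271) and (275,277), some 5 rows above the prediction. So the fingers are either further out (-y) or higher than expected. I'll probe by shifting 20 mm towards the disc with the fingers straddling the knob, then closing.

```bash
python3 -m creep '[[0.3,[1,0,0],0],[0.3,[2,0,0],0],[0.3,[2,0,0],0],[-0.6,[2,0,0],0],[-0.6,[2,0,0],0],[-0.6,[2,0,0],0],[-0.6,[2,0,0],0],[-0.6,[2,0,0],0],[-0.6,[2,0,0],0],[-0.6,[2,0,0],0],[-0.6,[2,0,0],0]]' 10
```

```text
clock: 7.15
eef_pos: [557.8, 153.4, 217.2]
eef_rot: [3.142, -0.0, 1.723]
wrist_force: [0.2, 0.6, 0.1]
finger_gap: 18.8
finger_force: 0.0
```

```bash
python3 -m creep '[[0.3,[0,0,0],0],[0.3,[0,0,0],0],[0.3,[0,0,0],0],[0.3,[0,0,0],0],[0.3,[0,0,0],0],[0.3,[0,0,0],0],[0.3,[-2,0,0],0],[0.3,[-2,0,0],0],[0.3,[-2,0,0.3],0],[0.3,[-2,0,0.5],0],[0.3,[-2,0,0.5],0]]' 10
python3 -m creep '[[0.3,[0,0,0.2],0],[0.3,[0,0,0.3],0],[0.3,[0,0,0.3],0]]'
python3 -m creep '[[0.3,[0,0,0.2],0],[0.3,[0,0,0.3],0],[0.3,[0,0,0.3],0]]'
```

```text
clock: 8.25
eef_pos: [560.5, 134.1, 211.7]
eef_rot: [-3.141, -0.0, 1.723]
wrist_force: [-0.5, 0.7, 0.0]
finger_gap: 61.4
finger_force: 0.0
clock: 8.55
eef_pos: [560.7, 133.7, 209.0]
eef_rot: [-3.141, 0.0, 1.723]
wrist_force: [-0.2, 0.4, -0.0]
finger_gap: 61.4
finger_force: 0.0
clock: 8.85
eef_pos: [560.7, 133.6, 206.0]
eef_rot: [-3.141, 0.0, 1.723]
wrist_force: [-0.2, -0.4, -0.4]
finger_gap: 61.4
finger_force: 0.0
```

```bash
python3 -m creep '[[0.3,[0,0,0.2],0],[0.3,[0,0,0.4],0],[0.3,[0,0,0.4],0],[-0.6,[0,0,0.4],0],[-0.6,[0,0,0.4],0],[-0.6,[0,0,0.4],0],[-0.6,[0,0,0.4],0],[-0.6,[0,0,0.4],0],[-0.6,[0,0,0.4],0],[-0.6,[0,0,0.4],0],[-0.6,[0,0,0.4],0]]'
python3 - <<'E'
from go import *
t=manip.read_state()['eef_pos']
b=manip.camera("side")[:,:,::-1];a=manip.camera("top")[:,:,::-1]
A=[]
for n,im in(("top",a),("side",b)):
    u=proj(n,t)[0].astype(int);print(n,"origin",u-[35,45],"tip",proj(n,t-[0,0,14]))
    A.append(cv2.resize(im[u[1]-45:u[1]+45,u[0]-35:u[0]+35],None,fx=5.7,fy=5.7,interpolation=2))
cv2.imwrite("pics/g2.png",np.hstack(A))
E
```

```text
clock: 9.95
eef_pos: [560.9, 133.6, 202.2]
eef_rot: [3.141, 0.0, 1.723]
wrist_force: [1.0, 1.0, 0.1]
finger_gap: 27.4
finger_force: 10.0
top origin [146 125] tip [[183.59 171.12]]
side origin [222 235] tip [[258.43 283.55]]
```

View pics/g2.png

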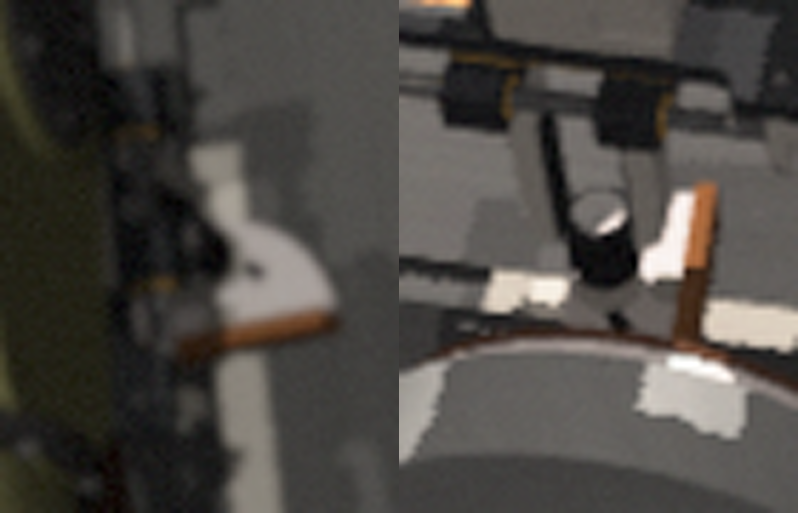

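The gripper now holds the knob (gap 27.4, force 10), with the finger ends beside the knob at side crop (560-660, 240). The tips sit higher than the model says, so I'll calibrate that on the bench later. Next is the slide along sander +x (tool +y).

```bash
python3 -m creep '[[-0.6,[0,0,0],0],[-0.6,[0,1,0],0],[-0.6,[0,2,0],0],[-0.6,[0,3,0],0],[-0.6,[0,4,0],0],[-0.6,[0,4.6,0],0],[-0.6,[0,5,0],0],[-0.6,[0,5.2,0],0],[-0.6,[0,5.2,0],0]]' 20
python3 -m creep '[[-0.6,[0,0.1,0],0],[-0.6,[0,0.2,0],0],[-0.6,[0,0.2,0],0]]'
python3 -m creep '[[-0.6,[0,0.1,0],0],[-0.6,[0,0.2,0],0],[-0.6,[0,0.2,0],0]]'
python3 -m creep '[[-0.6,[0,0.1,0],0],[-0.6,[0,0.2,0],0],[-0.6,[0,0.2,0],0]]'
```

```text
clock: 10.95
eef_pos: [612.4, 141.6, 202.2]
eef_rot: [3.141, -0.0, 1.723]
wrist_force: [1.8, 1.0, 1.5]
finger_gap: 26.5
finger_force: 20.0
clock: 11.25
eef_pos: [614.1, 141.8, 202.2]
eef_rot: [3.142, -0.0, 1.723]
wrist_force: [-0.7, 0.1, 2.1]
finger_gap: 27.1
finger_force: 20.0
clock: 11.55
eef_pos: [616.3, 142.2, 202.2]
eef_rot: [3.141, -0.0, 1.723]
wrist_force: [-0.4, 0.7, 3.3]
finger_gap: 26.9
finger_force: 20.0
clock: 11.85
eef_pos: [616.9, 142.2, 202.1]
eef_rot: [-3.138, 0.0, 1.723]
wrist_force: [-12.6, -1.2, 6.4]
finger_gap: 26.6
finger_force: 20.0
```

```bash
python3 -m creep '[[-0.6,[0,-0.2,0],0],[0.3,[0,-0.2,0],0],[0.3,[0,-0.2,0],0],[0.3,[0,-0.2,0],0],[0.3,[0,-0.2,0],0],[0.3,[0,-0.2,-4],0],[0.3,[0,-0.2,-9],0],[0.3,[0,-0.2,-13],0],[0.3,[0,-0.2,-13],0]]' 20
python3 -c "
from go import *
c=np.array([539.5,-211,0.]);y=-.2487
G=c+R.from_euler('z',y).as_matrix()@[-17,-130,0]
print(G);to(G+[0,0,150],np.pi/2+y)"
```

```text
clock: 12.75
eef_pos: [617.1, 142.3, 338.5]
eef_rot: [3.132, -0.0, 1.723]
wrist_force: [0.4, -0.5, -0.6]
finger_gap: 61.3
finger_force: 0.0
[ 491.02 -332.82    0.  ]
 t 12.75 shift cm [-45.05 -19.83  18.66] roll 4.592223924162096 F [ 0.4  -0.48 -0.56] gap 61.26348486139831 ff 0.0
```

```bash
python3 -m creep '[[0.3,[-45.0,-19.8,0],4.6],[0.3,[-45.0,-19.8,0],4.6],[0.3,[-45.0,-19.8,0],4.6],[0.3,[-45.0,-19.8,0],4.6],[0.3,[-45.0,-19.8,0],4.6],[0.3,[-45.0,-19.8,0],4.6],[0.3,[-45.0,-19.8,0],4.6],[0.3,[-45.0,-19.8,0],4.6],[0.3,[-45.0,-19.8,0],4.6],[0.3,[-45.0,-19.8,0],4.6],[0.3,[-45.0,-19.8,0],4.6],[0.3,[-45.0,-19.8,0],4.6]]'
python3 -m creep '[[0.3,[0,0,5],0],[0.3,[0,0,10],0],[0.3,[0,0,15],0],[0.3,[0,0,19],0],[0.3,[0,0,21],0],[0.3,[0,0,21],0]]'
python3 - <<'E'
from go import *
# square seen by side camera + gauge face angle
to([491,-332.8,60],np.pi/2-.2487)
im=mean("side");cv2.imwrite("/tmp/s.png",im[:,:,::-1].astype(np.uint8));t=mean("top");cv2.imwrite("/tmp/t.png",t[:,:,::-1].astype(np.uint8))
h=cv2.cvtColor(t.astype(np.uint8),cv2.COLOR_RGB2HSV)
def face(im,n):
    u=proj(n,[S(45,y,27) for y in(-10,-94)]);c=u.mean(0)
    h=cv2.cvtColor(im.astype(np.uint8),cv2.COLOR_RGB2HSV)
    m=((h[...,0]<18)&(h[...,1]>110)&(h[...,2]>60));yy,xx=np.nonzero(m)
    k=np.hypot(xx-c[0],yy-c[1])<25
    p=np.c_[xx,yy][k];d,q=edge(p,0);P=ray(n,[q,q+d*10],185);e=(P[1]-P[0])
    print(n,"pred",u,"n",k.sum(),"swivel",(np.arctan2(e[1],e[0])-np.pi/2-YAW+np.pi/2)%np.pi-np.pi/2, "centre sander",R.from_euler('z',-YAW).as_matrix()@(ray(n,q,185)[0]-O),"range",p.min(0),p.max(0))
face(t,"top");face(im,"side")
A=cv2.resize(t[120:220,150:240,::-1],None,fx=4.4,fy=4.4,interpolation=2);u=proj("side",S(45,-50,27))[0].astype(int)
B=cv2.resize(im[u[1]-50:u[1]+50,u[0]-40:u[0]+40,::-1],None,fx=4.4,fy=4.4,interpolation=2)
cv2.imwrite("pics/face.png",np.hstack([A,B]).astype(np.uint8));print(u)
E
```

```text
clock: 13.95
eef_pos: [488.3, -333.2, 331.4]
eef_rot: [-3.141, -0.001, 1.32]
wrist_force: [0.4, 0.2, -0.1]
finger_gap: 60.8
finger_force: 0.0
clock: 14.55
eef_pos: [488.0, -330.5, 119.4]
eef_rot: [-3.137, -0.002, 1.323]
wrist_force: [-0.2, -0.0, 0.2]
finger_gap: 61.1
finger_force: 0.0
 t 14.55 shift cm [-0.16  0.37  5.93] roll 0.011311662149600636 F [-0.16 -0.04  0.19] gap 61.14288800374603 ff 0.0
top pred [[162.07 163.9 ]
 [199.44 158.73]] n 135 swivel 0.06310004156770788 centre sander [ 49.72 -48.27  15.  ] range [161 156] [200 165]
side pred [[243.43 297.69]
 [253.04 264.38]] n 150 swivel 0.09240800957019912 centre sander [ 48.71 -61.41  15.  ] range [229 264] [268 296]
[248 281]
```

View pics/face.png

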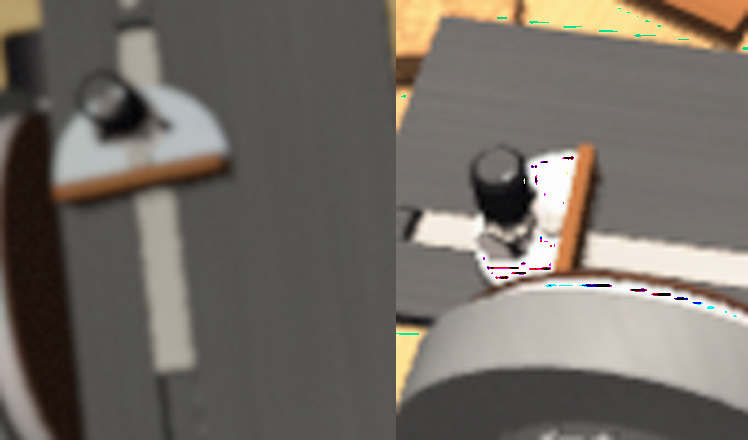

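The picture shows the gauge at its end stop with the face turned slightly counterclockwise (about +0.06 to 0.09 rad). In the top half the face runs from crop (55,190) to (228,163). I'm descending on the stock now, feeling for the bench.

```bash
python3 -m creep '[[0.3,[-0.15,0.35,3],0],[0.3,[-0.15,0.35,6],0],[0.3,[-0.15,0.35,8.5],0],[0.3,[-0.15,0.35,9.7],0],[0.3,[-0.15,0.35,9.7],0]]'
python3 -m creep '[[0.3,[0,0,0.2],0],[0.3,[0,0,0.3],0],[0.3,[0,0,0.3],0]]'
python3 -m creep '[[0.3,[0,0,0.15],0],[0.3,[0,0,0.3],0],[0.3,[0,0,0.3],0]]'
```

```text
clock: 15.45
eef_pos: [491.1, -334.7, 24.2]
eef_rot: [-3.14, -0.001, 1.321]
wrist_force: [-0.5, -0.7, 0.8]
finger_gap: 61.1
finger_force: 0.0
clock: 15.75
eef_pos: [492.0, -335.3, 23.1]
eef_rot: [3.14, 0.001, 1.321]
wrist_force: [0.2, 0.2, -0.5]
finger_gap: 60.8
finger_force: 0.0
clock: 16.05
eef_pos: [491.6, -334.9, 19.0]
eef_rot: [-3.141, -0.0, 1.322]
wrist_force: [-0.2, 0.1, 0.5]
finger_gap: 61.2
finger_force: 0.0
```

```bash
python3 -m creep '[[0.3,[0,0,0.2],0],[0.3,[0,0,0.4],0],[0.3,[0,0,0.4],0]]'
python3 -m creep '[[0.3,[0,0,0.1],0],[0.3,[0,0,0.2],0],[0.3,[0,0,0.2],0]]'
python3 -c "
from go import *
s=manip.read_state();t=s['eef_pos'];im=mean('side')
u=proj('side',t)[0].astype(int);print(u,proj('side',[t-[0,0,14],t+[0,0,10]]))
cv2.imwrite('pics/sq.png',cv2.resize(im[u[1]-45:u[1]+40,u[0]-60:u[0]+60,::-1].astype(np.uint8),None,fx=6,fy=6,interpolation=2))"
```

```text
clock: 16.35
eef_pos: [491.5, -334.9, 14.8]
eef_rot: [-3.141, -0.0, 1.321]
wrist_force: [-0.0, 0.5, -0.0]
finger_gap: 60.6
finger_force: 0.0
clock: 16.65
eef_pos: [491.6, -335.0, 13.0]
eef_rot: [-3.141, -0.0, 1.321]
wrist_force: [-0.6, -0.1, -0.3]
finger_gap: 61.0
finger_force: 0.0
[339 195] [[338.78 198.86]
 [339.2  193.71]]
```

View pics/sq.png

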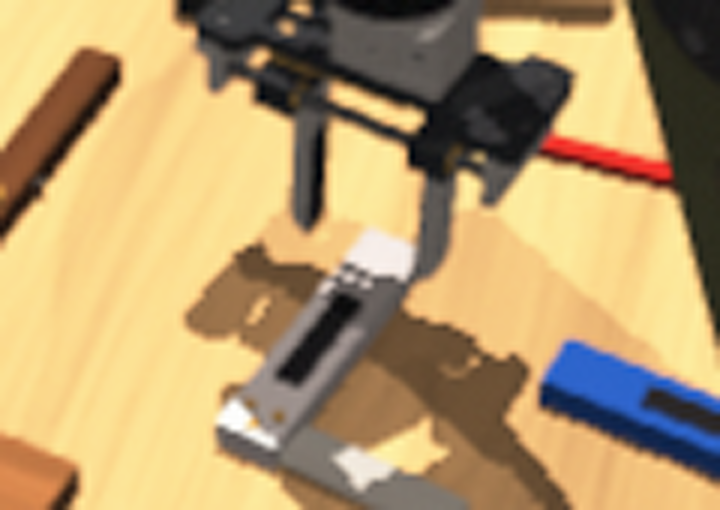

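The picture shows the stock between the fingers, with the tips at crop (310,228) and (430,275), still well above the bench. I'm continuing down by feel.

```bash
python3 -m creep '[[0.3,[0,0,0.3],0],[0.3,[0,0,0.6],0],[0.3,[0,0,0.9],0],[0.3,[0,0,0.9],0]]'
python3 -m creep '[[0.3,[0,0,0.15],0],[0.3,[0,0,0.3],0],[0.3,[0,0,0.3],0]]'
python3 -m creep '[[0.3,[0,0,0.15],0],[0.3,[0,0,0.3],0],[0.3,[0,0,0.3],0]]'
```

```text
clock: 17.25
eef_pos: [491.3, -334.8, 3.5]
eef_rot: [-3.141, -0.0, 1.321]
wrist_force: [1.6, 0.3, -0.3]
finger_gap: 60.9
finger_force: 0.0
clock: 17.55
eef_pos: [491.5, -334.9, 0.9]
eef_rot: [-3.141, -0.0, 1.321]
wrist_force: [-0.1, 0.3, -0.4]
finger_gap: 61.2
finger_force: 0.0
clock: 17.85
eef_pos: [491.5, -334.9, -2.1]
eef_rot: [-3.141, -0.0, 1.321]
wrist_force: [0.3, 0.1, 0.6]
finger_gap: 60.8
finger_force: 0.0
```

```bash
python3 -m creep '[[0.3,[0,0,0.1],0],[0.3,[0,0,0.2],0],[0.3,[0,0,0.2],0]]'
```

```text
clock: 18.15
eef_pos: [491.6, -335.0, -4.0]
eef_rot: [-3.141, -0.0, 1.321]
wrist_force: [0.5, -0.0, 0.0]
finger_gap: 61.1
finger_force: 0.0
```

```bash
python3 -m creep '[[0.3,[0,0,0.15],0],[0.3,[0,0,0.3],0],[0.3,[0,0,0.3],0]]'
python3 -m creep '[[0.3,[0,0,0.15],0],[0.3,[0,0,0.3],0],[0.3,[0,0,0.3],0]]'
python3 -m creep '[[0.3,[0,0,0.1],0],[0.3,[0,0,0.2],0],[0.3,[0,0,0.2],0]]'
```

```text
clock: 18.45
eef_pos: [491.5, -334.9, -7.1]
eef_rot: [-3.141, -0.0, 1.321]
wrist_force: [1.4, 0.2, -0.1]
finger_gap: 61.3
finger_force: 0.0
clock: 18.75
eef_pos: [491.5, -334.9, -10.1]
eef_rot: [-3.141, -0.0, 1.321]
wrist_force: [-0.2, 0.5, -0.1]
finger_gap: 61.2
finger_force: 0.0
clock: 19.05
eef_pos: [491.5, -335.0, -12.0]
eef_rot: [-3.141, -0.0, 1.321]
wrist_force: [-0.3, 1.0, -0.4]
finger_gap: 61.3
finger_force: 0.0
```

```bash
python3 -m creep '[[0.3,[0,0,0.1],0],[0.3,[0,0,0.2],0],[0.3,[0,0,0.2],0]]'
python3 -m creep '[[0.3,[0,0,0.1],0],[0.3,[0,0,0.2],0],[0.3,[0,0,0.2],0]]' | sed -n '2p;4p'
python3 -m creep '[[0.3,[0,0,0.1],0],[0.3,[0,0,0.2],0],[0.3,[0,0,0.2],0]]'| sed -n '2p;4p'
```

```text
clock: 19.35
eef_pos: [491.5, -335.0, -14.0]
eef_rot: [-3.141, -0.0, 1.321]
wrist_force: [0.1, 0.1, -1.0]
finger_gap: 61.5
finger_force: 0.0
eef_pos: [491.5, -335.0, -16.0]
wrist_force: [-0.1, 0.9, 0.0]
eef_pos: [491.5, -335.0, -18.0]
wrist_force: [0.6, 0.6, 0.1]
```

```bash
python3 -m creep '[[0.3,[0,0,0.1],0],[0.3,[0,0,0.2],0],[0.3,[0,0,0.2],0]]' | sed -n '2p;4p'
python3 -m creep '[[0.3,[0,0,0.1],0],[0.3,[0,0,0.1],0]]' | sed -n '2p;4p'
python3 -m creep '[[0.3,[0,0,0.1],0],[0.3,[0,0,0.1],0]]' | sed -n '2p;4p'
```

```text
eef_pos: [491.5, -335.0, -20.0]
wrist_force: [0.9, -0.1, -0.2]
eef_pos: [491.6, -335.0, -21.0]
wrist_force: [-0.6, -0.7, 0.6]
eef_pos: [491.6, -335.0, -21.9]
wrist_force: [0.2, 0.3, 1.0]
```

```bash
python3 -m creep '[[0.3,[0,0,0.1],0],[0.3,[0,0,0.1],0]]' | sed -n '2p;4p'
python3 -m creep '[[0.3,[0,0,0.1],0],[0.3,[0,0,0.1],0]]' | sed -n '2p;4p'
python3 -m creep '[[0.3,[0,0,0.1],0],[0.3,[0,0,0.1],0]]' | sed -n '2p;4p'
```

```text
eef_pos: [491.7, -335.1, -22.0]
wrist_force: [-3.3, 2.9, 10.4]
eef_pos: [491.7, -335.1, -22.1]
wrist_force: [-8.8, 5.9, 20.2]
eef_pos: [491.8, -335.2, -22.2]
wrist_force: [-12.8, 8.4, 31.7]
```

Bench contact is at a reported z of -22, so the tips are at reported z + 22. I'm backing off to 2.5 mm clearance and gripping.

```bash
python3 -m creep '[[0.3,[0,0,-0.55],0],[0.3,[0,0,-0.55],0],[-0.5,[0,0,-0.55],0],[-0.5,[0,0,-0.55],0],[-0.5,[0,0,-0.55],0],[-0.5,[0,0,-0.55],0],[-0.5,[0,0,-0.55],0],[-0.5,[0,0,-0.55],0]]' 45
python3 -c "
from go import *
m=np.load; s=mean('top');d=s.max(2)-s.min(2)
try:
  S_=[gradline(d,(333,191),(360,198)),gradline(d,(332,193),(325,236))]
  tl=ray('top',isect(*S_),18)[0];print(tl)
  for q in S_:
    a,b=ray('top',[q[1],q[1]+20*q[0]],18);e=b-a;print('yaw',np.arctan2(e[1],e[0]))
except Exception as e: print(e)"
```

```text
clock: 22.05
eef_pos: [491.5, -334.9, -19.6]
eef_rot: [-3.141, -0.0, 1.321]
wrist_force: [0.3, 0.0, -1.8]
finger_gap: 33.8
finger_force: 44.8
[ 543.55 -209.26   18.  ]
yaw -1.8301147140560885
yaw -0.21073514557832743
```

```bash
python3 -m creep '[[-0.5,[0,0,0],0],[-0.5,[0,0,-1],0],[-0.5,[0,0,-3],0],[-0.5,[0,0,-6],0],[-0.5,[0,0,-10],0],[-0.5,[0,0,-14],0],[-0.5,[0,0,-18],0],[-0.5,[0,0,-22],0],[-0.5,[0,0,-25],0],[-0.5,[0,0,-27],0],[-0.5,[0,0,-27],0],[-0.5,[0,0,-27],0]]' 60
python3 -c "
from go import *
to(S(8,-147,80),np.pi/2+YAW,'above');print(S(8,-147,0))"
```

```text
clock: 23.45
eef_pos: [491.3, -334.9, 250.0]
eef_rot: [-3.141, -0.0, 1.321]
wrist_force: [0.9, -0.2, -5.0]
finger_gap: 33.6
finger_force: 59.8
above t 23.45 shift cm [37.85 -2.6   0.01] roll -4.604854872025578 F [ 0.94 -0.15 -4.96] gap 33.5812228417633 ff 59.78351891040802
[559.54  38.32 170.  ]
```

```bash
python3 -m creep '[[-0.5,[1.5,-0.1,0],-0.4],[-0.5,[4.5,-0.3,0],-0.8],[-0.5,[8.5,-0.6,0],-1.2],[-0.5,[12.5,-0.9,0],-1.7],[-0.5,[16.5,-1.2,0],-2.2],[-0.5,[20.5,-1.5,0],-2.7],[-0.5,[24.5,-1.8,0],-3.2],[-0.5,[28.5,-2.1,0],-3.7],[-0.5,[32.5,-2.3,0],-4.1],[-0.5,[35.5,-2.5,0],-4.4],[-0.5,[37.3,-2.6,0],-4.6],[-0.5,[37.8,-2.6,0],-4.6]]'
python3 -m creep '[[-0.5,[0,0,0],0],[-0.5,[0,0,0],0],[-0.5,[0,0,0],0]]'
cat > look.py <<'E'
from go import *
Rs=R.from_euler('z',YAW).as_matrix()
def look(h):
    """h: height of square's underside over table; blade/stock edges in the sander frame"""
    s=manip.read_state();t=s['eef_pos'];M=R.from_euler('xyz',s['eef_rot']).as_matrix();a=np.arctan2(M[1,0],M[0,0])-np.pi/2
    Q=R.from_euler('z',a).as_matrix();c=t+Q@[17,132,0]
    print("expected corner (sander)",((c-O)@Rs)[:2],"yaw rel",a-YAW)
    for n in("top","side"):
        im=mean(n);cv2.imwrite(f"/tmp/{n}.png",im[:,:,::-1].astype(np.uint8))
        for nm,p,q,z in(("stock back",(0,-5),(0,-95),18),("stock inner",(-34,-45),(-34,-95),18),("blade end",(-130,-1),(-130,-27),10),("blade inner",(-50,-28),(-125,-28),10),("blade outer",(-40,0),(-125,0),10)):
            zz=170+h+z;P=[c*[1,1,0]+Q@[*u,0]+[0,0,zz] for u in(p,q)];u=proj(n,P)
            if np.linalg.norm(u[1]-u[0])<8: continue
            g=gradline(im.mean(2),u[0],u[1],4,.08);k=g[1]+(u.mean(0)-g[1])@g[0]*g[0]
            w=ray(n,[k-5*g[0],k+5*g[0]],zz);e=w[1]-w[0];m=((w.mean(0)-c*[1,1,0]))@Q
            an=(np.arctan2(e[1],e[0])-a)
            an=(an-(0 if nm!="stock back" and nm!="stock inner" and nm!="blade end" else np.pi/2)+np.pi/2)%np.pi-np.pi/2
            print(n,nm,"local xy of mid",m[:2],"vs",(np.array(p)+q)/2,"ang",an)
E
python3 -c "
from look import *
look(100)"
```

```text
clock: 24.65
eef_pos: [559.1, 40.1, 249.2]
eef_rot: [-3.139, -0.001, 1.727]
wrist_force: [-0.0, -1.2, -4.5]
finger_gap: 33.3
finger_force: 59.8
clock: 24.95
eef_pos: [559.5, 36.9, 250.4]
eef_rot: [-3.141, 0.0, 1.722]
wrist_force: [0.1, 0.6, -3.7]
finger_gap: 33.6
finger_force: 59.8
expected corner (sander) [ 24.95 -16.45] yaw rel -0.0015416856362430453
top stock back local xy of mid [ -1.92 -49.77] vs [  0. -50.] ang -0.11194158444707636
top stock inner local xy of mid [-36.42 -69.66] vs [-34. -70.] ang -0.15850900662950984
top blade end local xy of mid [-128.68  -13.57] vs [-130.  -14.] ang 0.2972850255129953
top blade inner local xy of mid [-87.61 -29.27] vs [-87.5 -28. ] ang 0.045759750799934995
top blade outer local xy of mid [-82.48  -2.  ] vs [-82.5   0. ] ang 0.12332430007775264
side stock back local xy of mid [ -1.1 -48.3] vs [  0. -50.] ang 0.0011017538308175645
side stock inner local xy of mid [-26.77 -70.71] vs [-34. -70.] ang 0.009430015099471056
side blade end local xy of mid [-132.7   -14.04] vs [-130.  -14.] ang 0.047078797301954634
side blade inner local xy of mid [-87.47 -30.81] vs [-87.5 -28. ] ang -0.0030838637109775746
side blade outer local xy of mid [-82.57  -1.38] vs [-82.5   0. ] ang 0.021254997917859342
```

The square sits in the grip as modelled, with edges within about 2 mm. Lowering it onto the table now.

```bash
python3 -m creep '[[-0.5,[0,0,2],0],[-0.5,[0,0,5],0],[-0.5,[0,0,7.5],0],[-0.5,[0,0,8.8],0],[-0.5,[0,0,9.4],0],[-0.5,[0,0,9.4],0]]' | sed -n '2p;4,6p'
python3 -m creep '[[-0.5,[0,0,0.15],0],[-0.5,[0,0,0.3],0],[-0.5,[0,0,0.3],0]]'| sed -n '2p;4,6p'
python3 -m creep '[[-0.5,[0,0,0.1],0],[-0.5,[0,0,0.2],0],[-0.5,[0,0,0.2],0]]'| sed -n '2p;4,6p'
```

```text
eef_pos: [559.8, 37.7, 156.8]
wrist_force: [-0.5, -0.1, -3.3]
finger_gap: 33.9
finger_force: 59.8
eef_pos: [559.9, 37.7, 154.1]
wrist_force: [0.0, 0.1, -4.1]
finger_gap: 33.4
finger_force: 59.8
eef_pos: [559.6, 37.7, 151.6]
wrist_force: [-0.7, -0.1, -4.4]
finger_gap: 33.4
finger_force: 59.8
```

```bash
python3 -m creep '[[-0.5,[0,0,0.05],0],[-0.5,[0,0,0.1],0],[-0.5,[0,0,0.1],0]]' | sed -n '2,6p'
python3 -m creep '[[-0.5,[0,0,0.05],0],[-0.5,[0,0,0.05],0]]'| sed -n '2,6p'
```

```text
eef_pos: [559.7, 37.7, 150.7]
eef_rot: [3.141, -0.0, 1.723]
wrist_force: [0.3, -0.7, -3.6]
finger_gap: 33.7
finger_force: 59.8
eef_pos: [559.8, 37.7, 150.3]
eef_rot: [3.141, 0.0, 1.723]
wrist_force: [-0.3, -1.0, -1.9]
finger_gap: 33.5
finger_force: 59.8
```

```bash
python3 -m creep '[[-0.5,[0.3,0,0.03],0],[-0.5,[0.8,0,0.03],0],[-0.5,[1.2,0,0.03],0],[-0.5,[1.4,0,0.03],0],[-0.5,[1.4,0.4,0.03],0],[-0.5,[1.4,0.9,0.03],0],[-0.5,[1.4,1.3,0.03],0],[-0.5,[1.4,1.5,0.03],0],[-0.5,[1.4,1.5,0.03],0]]'
python3 -c "
from look import *
look(0)"
```

```text
clock: 27.95
eef_pos: [572.6, 54.4, 150.2]
eef_rot: [3.141, -0.001, 1.723]
wrist_force: [-0.3, 1.0, 5.6]
finger_gap: 33.6
finger_force: 59.8
expected corner (sander) [40.33 -1.1 ] yaw rel 8.995120257412892e-05
top stock back local xy of mid [ -1.94 -49.78] vs [  0. -50.] ang -0.1094615639517702
top stock inner local xy of mid [-31.24 -71.16] vs [-34. -70.] ang -0.4337669333322589
top blade end local xy of mid [-130.58  -13.96] vs [-130.  -14.] ang -0.08802230017956214
top blade inner local xy of mid [-87.79 -29.64] vs [-87.5 -28. ] ang -0.07645683590240893
top blade outer local xy of mid [-82.87   3.31] vs [-82.5   0. ] ang 0.0899206620586801
side stock back local xy of mid [ -1.35 -48.4 ] vs [  0. -50.] ang 0.000699127283413592
side stock inner local xy of mid [-26.7  -70.57] vs [-34. -70.] ang 0.011775321022458485
side blade end local xy of mid [-131.36  -13.24] vs [-130.  -14.] ang -0.4030824745980168
side blade inner local xy of mid [-87.69 -27.67] vs [-87.5 -28. ] ang 0.10464723713903368
side blade outer local xy of mid [-82.34  -1.53] vs [-82.5   0. ] ang 0.18687045716477435
```

```bash
python3 -m creep '[[-0.5,[0.1,0,-0.03],0],[-0.5,[0.1,0,-0.03],0]]' | sed -n '2,4p'
python3 -m creep '[[-0.5,[0.1,0,0],0],[-0.5,[0.1,0,0],0]]'| sed -n '2,4p'
python3 -m creep '[[-0.5,[0.1,0,0],0],[-0.5,[0.1,0,0],0]]'| sed -n '2,4p'
```

```text
eef_pos: [572.3, 55.0, 150.2]
eef_rot: [3.141, -0.0, 1.723]
wrist_force: [0.2, -0.9, 3.7]
eef_pos: [572.2, 55.7, 150.2]
eef_rot: [3.141, 0.0, 1.723]
wrist_force: [0.9, -3.1, 3.8]
eef_pos: [572.1, 56.3, 150.2]
eef_rot: [3.141, 0.001, 1.723]
wrist_force: [1.6, -6.9, 4.0]
```

```bash
python3 -m creep '[[-0.5,[0,0.1,0],0],[-0.5,[0,0.2,0],0],[-0.5,[0,0.2,0],0]]' | sed -n '2,4p'
python3 -m creep '[[-0.5,[0,0.1,0],0],[-0.5,[0,0.1,0],0]]'| sed -n '2,4p'
python3 -m creep '[[-0.5,[0,0.1,0],0],[-0.5,[0,0.1,0],0]]'| sed -n '2,4p'
```

```text
eef_pos: [573.3, 56.4, 150.2]
eef_rot: [-3.14, 0.001, 1.723]
wrist_force: [-6.2, -7.1, 7.1]
eef_pos: [574.1, 56.5, 150.2]
eef_rot: [-3.139, 0.001, 1.723]
wrist_force: [-7.2, -7.2, 7.5]
eef_pos: [575.2, 56.7, 150.2]
eef_rot: [-3.139, 0.001, 1.723]
wrist_force: [-6.4, -8.4, 8.4]
```

```bash
python3 -m creep '[[-0.5,[0,0.1,0],0],[-0.5,[0,0.1,0],0]]' | sed -n '2,4p'
python3 -m creep '[[-0.5,[0,0.05,0],0],[-0.5,[0,0.1,0],0],[-0.5,[0,0.1,0],0]]'| sed -n '2,4p'
```

```text
eef_pos: [576.2, 56.8, 150.2]
eef_rot: [-3.139, 0.001, 1.723]
wrist_force: [-6.7, -8.6, 7.9]
eef_pos: [576.9, 57.0, 150.2]
eef_rot: [-3.139, 0.001, 1.723]
wrist_force: [-9.0, -8.4, 9.6]
```

```bash
python3 -m creep '[[-0.5,[0,0.05,0],0],[-0.5,[0,0.1,0],0],[-0.5,[0,0.1,0],0]]'| sed -n '2,4p'
```

```text
eef_pos: [577.8, 57.0, 150.2]
eef_rot: [-3.139, 0.001, 1.724]
wrist_force: [-9.6, -8.3, 8.5]
```

```bash
cat > face.py <<'E'
from look import *
def face():
  for n in("top","side"):
    im=mean(n);c=proj(n,S(49,-55,27))[0]
    h=cv2.cvtColor(im.astype(np.uint8),cv2.COLOR_RGB2HSV)
    m=((h[...,0]<18)&(h[...,1]>110)&(h[...,2]>60)).astype(np.uint8)
    k,l,st,ce=cv2.connectedComponentsWithStats(m)
    j=min(range(1,k),key=lambda i:np.hypot(*(ce[i]-c))-0.1*min(st[i,4],100))
    p=np.argwhere(l==j)[:,::-1];d,q=edge(p,0);e=np.diff(ray(n,[q,q+d*10],197),axis=0)[0]
    print(n,"px",len(p),"swivel",(np.arctan2(e[1],e[0])-np.pi/2-YAW+np.pi/2)%np.pi-np.pi/2,"centre",(Rs.T@(ray(n,q,197)[0]-O))[:2],p.min(0),p.max(0))
if __name__=="__main__":
  look(0);face()
E
python3 face.py
```

```text
expected corner (sander) [45.89  0.72] yaw rel 0.00025552795133107487
top stock back local xy of mid [ -3.74 -49.79] vs [  0. -50.] ang -0.06438664214808121
top stock inner local xy of mid [-34.91 -70.  ] vs [-34. -70.] ang -0.0037822948991159677
top blade end local xy of mid [-131.57  -12.93] vs [-130.  -14.] ang -0.6160284870966484
top blade inner local xy of mid [-87.75 -25.44] vs [-87.5 -28. ] ang 0.07422036019809841
top blade outer local xy of mid [-82.68   5.  ] vs [-82.5   0. ] ang 0.03315863897839533
side stock back local xy of mid [ -2.52 -48.2 ] vs [  0. -50.] ang -0.004004508232641424
side stock inner local xy of mid [-27.22 -70.34] vs [-34. -70.] ang 0.033798640128753554
side blade end local xy of mid [-130.73  -13.39] vs [-130.  -14.] ang -0.5718009659087042
side blade inner local xy of mid [-87.29 -25.02] vs [-87.5 -28. ] ang -0.20134192100325787
side blade outer local xy of mid [-82.69   0.18] vs [-82.5   0. ] ang 0.03916800309228874
top px 33 swivel 0.0611861327122889 centre [ 48.   -34.18] [163 159] [177 163]
side px 134 swivel 0.08684556848372171 centre [ 46.4  -56.02] [242 264] [258 293]
```

```bash
cat > sw.py <<'E'
from look import *
def sw(im):
    h=cv2.cvtColor(im.astype(np.uint8),cv2.COLOR_RGB2HSV);s=im.max(2)-im.min(2)
    for x0,nm in((53,"back edge"),(45,"front edge")):
        for dx in(0,):
            u=proj("side",[S(x0+dx,-35,197-170),S(x0+dx,-90,27)])
            pts=[]
            for y in range(int(u[1,1])+2,int(u[0,1])-1):
                # wood run in this row: threshold crossing of saturation, subpixel
                x=np.interp(y,u[::-1,1],u[::-1,0]);a=int(x)-9;r=s[y,a:a+22]
                i=np.flatnonzero(r>0.5*r.max())
                if not len(i): continue
                j=i[0] if nm=="back edge" else i[-1]
                k=j-1 if nm=="back edge" else j+1
                if 0<=k<len(r): pts.append([a+j+(k-j)*(r[j]-.5*r.max())/(r[j]-r[k]+1e-6),y])
            d,q=edge(np.array(pts),0);w=ray("side",[q,q+d*10],197);e=w[1]-w[0]
            p=(w[0]-O)@Rs
            print(nm,len(pts),"swivel",(np.arctan2(e[1],e[0])-np.pi/2-YAW+np.pi/2)%np.pi-np.pi/2,"pt",p[:2])
if __name__=="__main__":
    sw(cv2.imread("/tmp/s.png")[:,:,::-1].astype(float)); im=mean("side");sw(im)
    d=proj("side",S(49,-60,27))[0].astype(int);print(d)
    for y in range(d[1]-16,d[1]+16,4): print(y,[tuple(v) for v in im[y,d[0]-9:d[0]+13].astype(int)[:,[0,2]].tolist()])
E
python3 sw.py
```

```text
back edge 18 swivel 0.047928006957040914 pt [ 51.73 -63.77]
front edge 19 swivel 0.06633027100809175 pt [ 43.25 -64.02]
back edge 18 swivel 0.05720986448301968 pt [ 53.29 -69.48]
front edge 19 swivel 0.051478734965844986 pt [ 42.97 -65.86]
[247 277]
261 [(37, 35), (51, 49), (62, 59), (53, 50), (49, 48), (64, 60), (52, 50), (38, 38), (37, 36), (37, 36), (36, 35), (44, 42), (47, 44), (38, 37), (44, 41), (46, 45), (38, 37), (68, 62), (97, 88), (103, 92), (102, 92), (88, 79)]
265 [(99, 93), (101, 96), (98, 91), (105, 99), (126, 122), (129, 121), (115, 105), (103, 94), (90, 82), (98, 88), (93, 73), (95, 44), (101, 37), (102, 37), (85, 35), (48, 33), (100, 90), (140, 125), (128, 114), (103, 94), (80, 72), (24, 24)]
269 [(137, 122), (160, 143), (161, 144), (161, 143), (160, 143), (161, 143), (163, 146), (162, 145), (160, 143), (152, 130), (127, 87), (104, 38), (103, 36), (89, 34), (62, 25), (106, 85), (149, 131), (158, 141), (137, 122), (82, 74), (23, 23), (15, 14)]
273 [(136, 134), (226, 223), (249, 248), (244, 242), (193, 181), (161, 145), (161, 143), (161, 143), (156, 134), (129, 92), (1
[... 435 characters left out ...]
), (128, 112), (126, 108), (117, 83), (103, 38), (103, 39), (98, 37), (76, 28), (106, 86), (149, 130), (158, 141), (161, 144), (129, 116), (46, 43), (25, 24), (24, 24), (25, 26), (26, 27)]
285 [(123, 110), (123, 109), (143, 128), (162, 145), (154, 137), (151, 135), (141, 113), (108, 49), (105, 40), (104, 39), (84, 31), (83, 62), (133, 116), (157, 140), (161, 144), (134, 119), (65, 59), (24, 25), (25, 26), (24, 25), (26, 27), (25, 25)]
289 [(160, 142), (159, 143), (161, 144), (162, 144), (159, 141), (141, 114), (112, 55), (104, 40), (104, 39), (88, 31), (86, 63), (132, 115), (158, 140), (161, 143), (161, 144), (160, 143), (160, 143), (158, 141), (158, 141), (161, 144), (150, 134), (126, 112)]
```

```bash
cat > rel.py <<'E'
from look import *
def rel(k=8):
    im=mean("side",k);d=proj("side",S(49,-60,27))[0]
    sat=(im[...,0]-im[...,2])/(im[...,0]+5)   # wood ~.64, white/silver ~.12
    B=[];F=[]
    for y in range(267,291):
        x=np.interp(y,[269,289],[251,246.3]);xs=np.arange(x-6,x+8,.1)
        r=cv2.GaussianBlur(np.interp(xs,np.arange(640),sat[y])[None],(5,1),0)[0]
        i=np.flatnonzero(r>.37)
        if len(i)<10: continue
        B.append([xs[i[0]],y]);F.append([xs[i[-1]],y])
    out=[]
    for nm,p,z in(("wood back",B,197),("stock back",F,188)):
        v,q=edge(np.array(p),0);q0=q+v*((279-q[1])/v[1]);w=ray("side",[q0,q0+v*10],z);e=w[1]-w[0]
        a=(np.arctan2(e[1],e[0])-np.pi/2-YAW+np.pi/2)%np.pi-np.pi/2
        res=np.abs((np.array(p)-q)@[-v[1],v[0]]).mean();print(nm,len(p),"ang",a,"pt",((w[0]-O)@Rs)[:2],"res",res);out.append(a)
    print("wood-stock",out[0]-out[1])
if __name__=="__main__":
    s=manip.read_state();print(s['clock'],s['eef_pos'],s['wrist_force'],s['moment']);rel()
E
python3 rel.py
```

```text
31.45 [577.81  57.02 150.22] [-9.   -9.3   8.46] [-1.73  1.75  0.82]
wood back 24 ang 0.06329112573794227 pt [ 51.13 -54.92] res 0.1162317054709787
stock back 24 ang 0.04548497293185827 pt [ 44.65 -61.58] res 0.10106601511437822
wood-stock 0.017806152806083997
```

The stock is touching the wood with no gap. However, its angle reads about +0.045 rad: the push torque has twisted the square in the grip. I'll back off and re-measure using the visible rows only.

```bash
python3 -m creep '[[-0.5,[-0.1,-0.3,0],0],[-0.5,[-0.1,-0.5,0],0],[-0.5,[-0.1,-0.5,0],0]]'
cat > yawsq.py <<'E'
from look import *
def yawsq(k=8):
    im=mean("side",k);g=im.mean(2);s=manip.read_state();t=s['eef_pos']
    # free stretch of stock back, and next to the gauge
    for nm,y0,y1,x in(("back vis",-40,-112,0),("back gauge",-42,-88,0),("back outer",-96,-113,0)):
        c=t+Rs@[17,132,0];P=[c*[1,1,0]+Rs@[x,y,0]+[0,0,188] for y in(y0,y1)];u=proj("side",P)
        r=gradline(im[...,2],u[0],u[1],4,.03);w=ray("side",[r[1]-5*r[0],r[1]+5*r[0]],188);e=w[1]-w[0]
        a=(np.arctan2(e[1],e[0])-np.pi/2-YAW+np.pi/2)%np.pi-np.pi/2
        print(nm,"ang",a,"pt",((w.mean(0)-O)@Rs)[:2],"exp x",((c-O)@Rs)[0],u.round(0).tolist())
if __name__=="__main__":
    yawsq()
E
python3 yawsq.py; python3 rel.py
```

```text
clock: 32.15
eef_pos: [574.0, 56.4, 150.2]
eef_rot: [3.141, -0.0, 1.723]
wrist_force: [1.4, 0.3, 4.2]
finger_gap: 33.4
finger_force: 59.8
back vis ang 0.018668663952005282 pt [ 41.26 -66.3 ] exp x 42.03628836124677 [[249.0, 288.0], [257.0, 260.0]]
back gauge ang 0.0207142146403414 pt [ 41.18 -63.15] exp x 42.03628836124677 [[249.0, 287.0], [254.0, 269.0]]
back outer ang -0.010205027593019 pt [  41.68 -103.76] exp x 42.03628836124677 [[255.0, 266.0], [257.0, 260.0]]
32.55 [574.    56.37 150.2 ] [0.13 0.72 5.27] [ 0.12  0.12 -0.11]
wood back 24 ang 0.05067039118906713 pt [ 51.36 -54.88] res 0.10454281397564243
stock back 24 ang 0.03676551317722687 pt [ 42.66 -61.87] res 0.14924513235501094
wood-stock 0.01390487801184026
```

```bash
cat > wb.py <<'E'
from look import *
def wb(im,lab):
    for ch in("sat","B"):
        a=(im[...,0]-im[...,2])/(im[...,0]+5) if ch=="sat" else -im[...,2]
        u=proj("side",[S(53,-36,27),S(53,-92,27)])
        r=gradline(a,u[0],u[1],4,.03);w=ray("side",[r[1]-5*r[0],r[1]+5*r[0]],197);e=w[1]-w[0]
        print(lab,ch,"wood back ang",(np.arctan2(e[1],e[0])-np.pi/2-YAW+np.pi/2)%np.pi-np.pi/2,"pt",((w.mean(0)-O)@Rs)[:2])
    # reference lines known to be at 90 deg: outer table end edges? slot bar along x
    for x in(160,-160):
        u=proj("side",[S(x,-70,0),S(x,-180,0)]);r=gradline(im.max(2)-im.min(2),u[0],u[1],5,.03);w=ray("side",[r[1]-5*r[0],r[1]+5*r[0]],170);e=w[1]-w[0]
        print("   table end",x,(np.arctan2(e[1],e[0])-np.pi/2-YAW+np.pi/2)%np.pi-np.pi/2,((w.mean(0)-O)@Rs)[:2])
wb(cv2.imread("/tmp/s.png")[:,:,::-1].astype(float),"before"); wb(mean("side",8),"now")
E
python3 wb.py
```

```text
before sat wood back ang 0.05854051647833547 pt [ 51.44 -63.1 ]
before B wood back ang 0.0679478200801622 pt [ 51.76 -67.61]
   table end 160 0.003984225998750368 [ 158.03 -122.08]
   table end -160 0.0737386028091378 [-157.92 -125.69]
now sat wood back ang 0.05074221070402718 pt [ 51.52 -55.51]
now B wood back ang -0.17566862636058023 pt [ 56.57 -68.44]
   table end 160 0.0034773875061451243 [ 158.04 -125.59]
   table end -160 0.045104728401391014 [-158.68 -123.55]
```

```bash
python3 -m creep '[[-0.5,[-0.1,-0.3,-0.02],0],[-0.5,[-0.1,-0.3,-0.02],0.25],[-0.5,[-0.1,-0.3,-0.02],0.5],[-0.5,[-0.1,-0.3,-0.02],0.5]]'
python3 yawsq.py; python3 rel.py
```

```text
clock: 33.75
eef_pos: [570.9, 54.6, 150.3]
eef_rot: [-3.14, 0.0, 1.678]
wrist_force: [-4.9, -0.5, 4.7]
finger_gap: 33.5
finger_force: 60.0
back vis ang 1.8547730427087572e-06 pt [ 38.89 -80.11] exp x 38.67728684275539 [[250.0, 288.0], [258.0, 260.0]]
back gauge ang 0.08811463279590637 pt [ 38.06 -66.2 ] exp x 38.67728684275539 [[251.0, 287.0], [256.0, 269.0]]
back outer ang -0.10299486827075377 pt [  38.68 -104.86] exp x 38.67728684275539 [[256.0, 266.0], [258.0, 260.0]]
34.15 [570.87  54.59 150.23] [-5.17 -0.03  5.9 ] [-0.24  0.8   0.37]
wood back 24 ang 0.052910708869598366 pt [ 51.35 -54.89] res 0.10130715361494762
stock back 24 ang 0.020496937157870043 pt [ 42.09 -61.96] res 0.2164703314751264
wood-stock 0.03241377171172832
```

```bash
cat > prof.py <<'E'
from look import *
im=mean("side",8)
print("cols from 236")
for y in range(261,297,3): print(y,"R",im[y,236:268,0].astype(int).tolist(),"\n    B",im[y,236:268,2].astype(int).tolist())
print(proj("side",[S(45,-94,27),S(45,-10,27),S(53,-94,27),S(53,-10,27)]).round(1).tolist())
E
python3 prof.py
```

```text
cols from 236
261 R [46, 37, 38, 37, 37, 38, 70, 96, 97, 97, 83, 62, 62, 62, 54, 37, 38, 38, 36, 37, 36, 45, 80, 102, 103, 96, 66, 42, 59, 70, 79, 90] 
    B [45, 37, 36, 36, 36, 36, 66, 90, 90, 91, 77, 57, 57, 58, 50, 36, 36, 36, 36, 36, 36, 43, 73, 92, 92, 86, 59, 38, 54, 64, 72, 81]
264 R [50, 51, 42, 41, 59, 85, 98, 100, 101, 99, 101, 104, 109, 105, 90, 86, 72, 50, 37, 38, 44, 114, 158, 137, 102, 74, 14, 13, 14, 16, 14, 16] 
    B [48, 48, 40, 39, 56, 80, 92, 94, 94, 92, 93, 97, 95, 74, 37, 38, 39, 37, 37, 37, 42, 102, 141, 123, 92, 67, 16, 15, 16, 16, 15, 16]
267 R [33, 67, 97, 115, 143, 160, 161, 161, 160, 161, 160, 161, 141, 110, 104, 99, 78, 56, 51, 51, 117, 158, 152, 127, 74, 14, 18, 13, 14, 14, 15, 61] 
    B [34, 62, 88, 104, 128, 143, 144, 144, 144, 144, 144, 144, 114, 50, 38, 37, 29, 39, 47, 48, 104, 141, 135, 113, 68, 15, 17, 14, 15, 15, 14, 55]
270 R [28, 109, 229, 252, 252, 252, 252, 244, 197, 170, 166, 147, 117, 104, 104, 88, 61, 53, 56, 107, 149, 160, 157, 118, 32, 17, 16, 15, 14, 14, 46, 85] 
    B [28, 108, 227, 251, 251, 252, 251, 242, 185, 152, 149, 121, 68, 39,
[... 1928 characters left out ...]
[236, 160, 160, 160, 160, 160, 150, 125, 105, 105, 92, 67, 80, 127, 154, 154, 156, 157, 158, 157, 156, 159, 161, 160, 160, 160, 160, 161, 152, 119, 83, 83] 
    B [232, 142, 143, 142, 142, 142, 126, 82, 40, 39, 35, 28, 50, 105, 134, 133, 135, 137, 137, 136, 137, 142, 144, 142, 142, 142, 142, 144, 136, 106, 75, 74]
294 R [95, 95, 103, 119, 128, 141, 169, 186, 185, 186, 186, 186, 188, 192, 192, 197, 205, 197, 186, 189, 179, 141, 121, 147, 155, 138, 127, 122, 127, 129, 125, 112] 
    B [44, 45, 54, 76, 90, 107, 143, 162, 161, 162, 164, 163, 165, 168, 169, 174, 180, 177, 173, 175, 161, 115, 79, 103, 115, 95, 73, 61, 64, 64, 64, 61]
[[253.0, 264.4], [243.4, 297.7], [249.5, 263.9], [239.7, 297.2]]
```

Blue-channel profiles show clean edges. The gauge face is still at about +0.058, the stock is now at -0.011, and only its inner end touches. I'll put this into a measurement helper, then press the disc and push x.

```bash
cat > ang.py <<'E'
from look import *
def cross(r,x0,thr,rise):
    k=[i for i in range(len(r)-1) if (r[i]<thr<=r[i+1] if rise else r[i]>=thr>r[i+1])]
    return [x0+i+(thr-r[i])/(r[i+1]-r[i]) for i in k]
im=mean("side",8);W=[];K=[]
for y in range(267,292):
    B=im[y,:,2];R_=im[y,:,0]
    sat=(R_-B)/(R_+5);xs=np.arange(236,262)
    w=[x for x in xs if sat[x]>.5]
    if len(w)<2: continue
    a,b=w[0],w[-1]
    c=cross(B[a-3:a+2],a-3,85,False); d=cross(B[b:b+9],b,80,True)
    if c: W.append([c[-1],y])
    if d: K.append([d[0],y])
for nm,p,z in(("wood",W,197),("stock",K,188)):
    v,q=edge(np.array(p),0);q0=q+v*((279-q[1])/v[1]);w=ray("side",[q0,q0+v*10],z);e=w[1]-w[0]
    print(nm,len(p),"ang %.4f"%((np.arctan2(e[1],e[0])-np.pi/2-YAW+np.pi/2)%np.pi-np.pi/2),"pt",((w[0]-O)@Rs)[:2],"res %.2f"%np.abs((np.array(p)-q)@[-v[1],v[0]]).mean())
s=manip.read_state();print(s['clock'],s['eef_pos'],s['wrist_force'],s['moment'],s['eef_rot'][2])
E
python3 ang.py
python3 -m creep '[[-0.5,[0.1,0,0],0],[-0.5,[0.2,0,0],0],[-0.5,[0.2,0,0],0]]' | sed -n 2,4p
python3 -m creep '[[-0.5,[0.1,0.1,0],0],[-0.5,[0.1,0.2,0],0],[-0.5,[0.1,0.2,0],0]]' | sed -n 2,4p; python3 ang.py
```

```text
wood 25 ang 0.0531 pt [ 51.68 -54.84] res 0.16
stock 25 ang -0.0104 pt [ 40.26 -62.23] res 0.08
35.35 [570.87  54.57 150.23] [-5.09  0.03  5.12] [-0.2   0.74  0.37] 1.679496858987803
eef_pos: [571.5, 55.5, 150.3]
eef_rot: [3.141, 0.002, 1.679]
wrist_force: [2.8, -8.1, 1.9]
eef_pos: [572.7, 56.6, 150.2]
eef_rot: [-3.14, 0.002, 1.68]
wrist_force: [-4.0, -9.2, 4.3]
wood 25 ang 0.0531 pt [ 51.68 -54.84] res 0.16
stock 25 ang 0.0084 pt [ 41.21 -62.09] res 0.08
36.35 [572.73  56.59 150.25] [-3.86 -9.21  5.6 ] [-1.73  0.67  1.  ] 1.6798202707179226
```

```bash
python3 -m creep '[[-0.5,[0,0.1,0],0],[-0.5,[0,0.2,0],0],[-0.5,[0,0.2,0],0]]' | sed -n 2,4p;  python3 ang.py
python3 -m creep '[[-0.5,[0,0.1,0],0],[-0.5,[0,0.2,0],0],[-0.5,[0,0.2,0],0]]' | sed -n 2,4p; python3 ang.py
```

```text
eef_pos: [574.3, 56.9, 150.2]
eef_rot: [-3.139, 0.002, 1.68]
wrist_force: [-7.6, -8.3, 7.1]
wood 25 ang 0.0499 pt [ 51.7  -54.83] res 0.17
stock 25 ang 0.0018 pt [ 42.6  -61.88] res 0.08
37.05 [574.28  56.88 150.26] [-7.15 -7.32  7.09] [-1.62  1.33  1.04] 1.679936155967193
eef_pos: [576.1, 57.1, 150.2]
eef_rot: [-3.139, 0.002, 1.68]
wrist_force: [-7.7, -9.2, 6.5]
wood 25 ang -0.0009 pt [ 51.66 -54.84] res 0.18
stock 25 ang 0.0067 pt [ 44.04 -61.67] res 0.10
37.75 [576.06  57.16 150.23] [-8.56 -7.87  7.8 ] [-1.56  1.64  1.03] 1.6799843827477579
```

The gauge face has swung to -0.001 and the stock reads +0.007. A bit more push will secure the contact forces.

```bash
python3 -m creep '[[-0.5,[0,0.05,0],0],[-0.5,[0,0.1,0],0],[-0.5,[0,0.1,0],0]]' | sed -n 2,4p;  python3 ang.py
python3 -m creep '[[-0.5,[0,0.05,0],0],[-0.5,[0,0.05,0],0],[-0.5,[0,0.05,0],0]]' | sed -n 2,4p; python3 ang.py
```

```text
eef_pos: [576.3, 57.2, 150.2]
eef_rot: [-3.137, 0.002, 1.68]
wrist_force: [-15.4, -8.9, 10.5]
wood 25 ang -0.0010 pt [ 51.64 -54.84] res 0.17
stock 25 ang 0.0003 pt [ 44.1  -61.66] res 0.08
38.45 [576.31  57.18 150.25] [-15.82  -9.28  11.32] [-1.72  2.69  1.05] 1.6799488648255658
eef_pos: [576.4, 57.2, 150.2]
eef_rot: [-3.136, 0.002, 1.68]
wrist_force: [-19.3, -9.4, 12.5]
wood 25 ang -0.0013 pt [ 51.68 -54.84] res 0.18
stock 25 ang 0.0033 pt [ 44.12 -61.65] res 0.11
39.15 [576.37  57.2  150.23] [-19.46  -9.36  12.79] [-1.83  3.48  1.07] 1.6800111918608267
```

```bash
python3 -m creep '[[-0.5,[0.05,0,0],0],[-0.5,[0.05,0,0],0],[-0.5,[0.05,0,0],0],[-0.5,[0.05,0,0],0],[-0.5,[0.05,0,0],0],[-0.5,[0.05,0,0],0],[-0.5,[0.05,0,0],0],[-0.5,[0.05,0,0],0]]'; python3 ang.py
```

```text
clock: 39.95
eef_pos: [576.4, 57.2, 150.2]
eef_rot: [-3.136, 0.003, 1.68]
wrist_force: [-18.0, -11.8, 12.9]
finger_gap: 33.4
finger_force: 60.7
wood 25 ang -0.0017 pt [ 51.68 -54.84] res 0.18
stock 25 ang 0.0033 pt [ 44.12 -61.65] res 0.11
40.35 [576.35  57.23 150.22] [-19.24 -11.45  11.98] [-2.38  3.43  1.  ] 1.6798452597514684
```

Everything is stable: the y force rose without motion, so the blade is on the disc, and both angles are within 0.004 rad. Handing in.

```bash
python3 -c "
from cell import manip
print(manip.sign_off())"
```

```text
the job is handed in; nothing more can be done
None
```

I handed the job in at 40 s: the gauge is at its end stop, and the square is still gripped and pressed against disc and gauge, both within 0.004 rad of true by camera; the sign-off returned no verdict.

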